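# Sort the sprayers by weight and charge the light ones

### The arm

A 7-joint arm with a two-finger parallel gripper is mounted at the origin on the work surface. World frame = base frame: x ahead of the robot, y to its left, z up, the work surface at z = 0. Lengths are in m, angles in rad, forces in N, time in s.
With the tool pointing down it reaches from about 0.425 to 0.875 m from the base axis. Payload 4.7 kg.
Tool frame: the origin (TCP) lies midway between the tips of the shut fingers; the grasp point (between the pads) lies 19 mm behind it; z points along the fingers, y is the line along which they close (so a half turn about z gives the same grasp; the last joint's range is limited). The gripper opens to 87 mm and grips with 3 to 60 N. Pads are 19 mm wide; open, the fingers measure 117 mm over their backs; the gripper's body (75 mm by 190 mm) begins 51 mm behind the grasp point.
Start: joints at [-1.335, 0.321, -0.07, 1.45, 0.023, 1.371, -0.057], TCP at [0.143, 0.634, 0.223] pointing down, gripper open.
Joint ranges: [-2.86, 2.86], [-0.3, 2.09], [-1.38, 1.24], [0.06, 2.45], [-1.56, 4.7], [0.09, 2.05], [-2.69, 2.69]. Speed limits (rad/s): [2.57, 2.57, 3.14, 3.14, 3.14, 3.14, 3.14].

### API

Orientations are given as a unit quaternion [w, x, y, z].
In Python, from station import ctrl gives the robot as it stands.
- The arm moves only by the tool send_rows, never from a script. Its arguments are lists of equal length, an entry for each row: "travel": the shift along the world's x, y, z in cm, a list of three; "dr": the turn, a rotation vector about the world's x, y, z in rad, a list of three; "claw": the opening, from -1 (shut) to 1 (fully open). In form: {"travel": [[x, y, z], ...], "dr": [[wx, wy, wz], ...], "claw": [claw, ...]}. A call has exactly 10 rows; each row shifts and turns the commanded pose from where the row before left it; what a row does not reach is not made up. A row lasts 1/12 s, in which the tool goes at most 41.7 mm and 7.16 degrees, less where a joint would pass 70% of its speed; a pose out of reach is approached as far as the arm can. A call with a gripper value outside its range is refused whole. The fingers move at their own pace and stop on an object; the grip force is fixed at half the most. Time passes only in rows, so rows that do not move let the fingers close, or fill a call up. It gives the time, the measured TCP pose, the force, the opening and the grip force at its end, in the units of the state.
- ctrl.get_obs(): the state, without advancing time (a new reading comes with each control period).
- ctrl.get_image(name): name is "side" or "top" or "wrist"; returns (picture, depth): 420x560x3 uint8, red, green, blue; 420x560 float32, m along the optical axis (not along the pixel's ray), 0 where there is no reading.
- ctrl.camera_params(name): a dict with "fx", "fy", "cx", "cy" (pixels), "R" (3x3) and "t" (3): a world point X has camera coordinates R X + t. Camera axes: x right, y down, z forward; pixel columns grow to the right and rows downward; lengths in m; the calibration is good to about 2 mm. A picture is of the moment at which its call begins: read the wrist's pose just before it. camera_params takes no time and is no camera call; for the wrist camera it gives the pose at the moment of the call.
- ctrl.sign_off(): hands the job in; it is judged then, once.
Trained networks look in the newest picture that a camera, given by its name, has taken for a name from the list of things; names that differ only in an ending like _2 or _b are one class to them, and where a whole thing is asked for, a point or a joint stands for the part that bears it (a point fixed in the world has none). Each returns a list of dicts, best first, with "score" (0 to 1); they miss things now and then, are a little off and sometimes report something else, mostly with a low value. They report only what shows in the picture. A call takes as long as a camera call.
- ctrl.recognise(camera, thing): "at" ([x, y, z] in m, in the coordinates of the camera as it stood for that picture, good to about 4 mm: the middle of the surface that is visible of it).
- ctrl.outline_of(camera, thing): "mask" (420x560 bool, what is visible of it).
The state is a dict: "clock": time; "q": joint angles; "joint_vel": joint speeds; "effort": joint torques, N m; "ee_pos": TCP position; "eef_rot": TCP orientation; "contact_force": force on the tool from outside, world axes, zero at the start; "wrist_torque": the same for the moment, N m; "grip_width": finger opening in m; "grip_force": force on a finger pad.
Only numpy, scipy, OpenCV 4.12 (cv2) and the standard library are available. Lean on these libraries where they do the work, as an engineer would, in place of code of your own. Each camera call takes 0.05 s, during which the arm holds its last target. There are 200 camera calls.

### The job

Lift each blue sprayer to feel its weight: stand those heavier than about 330 g (still more than half full) upright in the green-rimmed ready tray, and the lighter ones upright in the steel charging tray with the yellow spots; one within 50 g of that may go in either. When all are sorted, bleed the line by pulling the yellow knob on the station up to its stop for about a second and letting it go back, then charge by pressing the pedal down to its stop, holding it there about a second and letting it up. Leave the other things on the bench where they are.

Things in the scene. Friction and masses are not known exactly. Their poses are not given: they have to be found in the camera images.
- can1: one of up to five identical blue refillable steel sprayers: a cylinder 52 mm across and 105 mm tall with a shoulder and a black cap 24 mm across, 125 mm tall in all. Origin: centre of its underside, z axis up along it. Stands on the table at the start. Its weight, 140 to 520 g, cannot be seen, only felt. May be absent (None from the start)
- can2: one of up to five identical blue refillable steel sprayers: a cylinder 52 mm across and 105 mm tall with a shoulder and a black cap 24 mm across, 125 mm tall in all. Origin: centre of its underside, z axis up along it. Stands on the table at the start. Its weight, 140 to 520 g, cannot be seen, only felt. May be absent (None from the start)
- can3: one of up to five identical blue refillable steel sprayers: a cylinder 52 mm across and 105 mm tall with a shoulder and a black cap 24 mm across, 125 mm tall in all. Origin: centre of its underside, z axis up along it. Stands on the table at the start. Its weight, 140 to 520 g, cannot be seen, only felt. May be absent (None from the start)
- can4: one of up to five identical blue refillable steel sprayers: a cylinder 52 mm across and 105 mm tall with a shoulder and a black cap 24 mm across, 125 mm tall in all. Origin: centre of its underside, z axis up along it. Stands on the table at the start. Its weight, 140 to 520 g, cannot be seen, only felt. May be absent (None from the start)
- can5: one of up to five identical blue refillable steel sprayers: a cylinder 52 mm across and 105 mm tall with a shoulder and a black cap 24 mm across, 125 mm tall in all. Origin: centre of its underside, z axis up along it. Stands on the table at the start. Its weight, 140 to 520 g, cannot be seen, only felt. May be absent (None from the start)
- charge_tray: fixed bare-steel tray, 192 x 192 mm outside, 180 x 180 mm inside, with a 6 mm thick rim whose top is 52 mm above the table; its inner floor is 12 mm above the table and bears four yellow round spots at (+-42.5, +-42.5) mm from its centre (a guide only: anywhere on the floor will do). Origin: centre of its underside on the table; x and y along its edges. It may lie at the left or at the right
- ready_tray: fixed tray of the same size (inside 180 x 180 mm, floor 12 mm and rim 52 mm above the table) with a plywood floor and a green rim. Origin: centre of its underside on the table; x and y along its edges. On the other side from the charging tray; four sprayers fit in either at 85 mm spacing
- station: fixed charging station beyond the sprayers: a dark steel base 130 (x) x 250 (y) x 12 mm; on its +y half a red console (x -50 to 60, y 15 to 115 mm, top 90 mm above the table) with a gauge on its front, the yellow bleed knob on top; on its -y half the pedal. Origin: centre of the base's underside on the table; its front, -x, faces the robot
- knob_head (a point): centre of the yellow bleed knob's head, an upright round head 34 mm across and 26 mm tall; at rest this point is 121 mm above the table and the head's underside 18 mm above the console top. Pull it straight up
- bleed_knob (a joint): how far the bleed knob is pulled up, m: 0 at rest, 0.035 at its stop. A spring pulls it back: about 4.5 N at rest, 10 N at the stop; it returns by itself when let go
- pedal_pad (a point): point to press, on the top of the pedal's black rubber pad (60 mm long, 58 mm wide), 90 mm from its hinge. The pedal is a steel plate 115 mm long, 62 mm wide, hinged at the station's far (+x) side; its free end points to the station's -x and is raised; it slopes about 0.30 rad at rest. At rest the point is about 68 mm above the table and it goes about 21 mm down
- pedal (a joint): angle by which the pedal is pressed, rad: 0 at rest (up), 0.24 down at its stop. A spring lifts it: at the pad about 4 N at rest, 8 N at the stop; it rises by itself when let go
- wrench: steel wrench, 170 mm long, lying on the table, about 10 mm high. A bystander, to be left where it is. Origin on its underside
- driver: screwdriver, 180 mm long, lying on the table, about 30 mm high. A bystander, to be left where it is. Origin on its underside
- jar: glass jar with a yellow lid, 68 mm across, 85 mm tall. A bystander, to be left where it is. Origin on its underside
- mug: white mug, 76 mm across, 85 mm tall, with a handle. A bystander, to be left where it is. Origin on its underside
- tape: yellow tape measure, 65 x 35 x 60 mm, on the table's left part. A bystander, to be left where it is. Origin on its underside
- hammer: hammer, 280 mm long, lying on the table's right part. A bystander, to be left where it is. Origin on its underside

How it is judged:
By the outcome, as a careful person would: the job done as asked, in the order asked, and still so for the second after the job is handed in, with the robot touching nothing.
Of can1, can3, can5 only 2 to 3 are there at a start; the rules pass over those that are not, and their reading is None.
At some moment in a run one of can1, can2, can3, can4, can5 may be knocked a few centimetres aside while the robot is not near it.
It also fails if it takes over 208 s, if anything falls off the work surface, if the arm or the gripper's body presses on something with over 40 N, if the wrist force passes 120 N, or if a joint passes its speed limit or range.

## Working session

There is one attempt and no reset: what is moved stays moved. The work goes in short steps, Python scripts to look and compute and a tool call to move; the robot and the scene stay as the last step left them, time stands still between calls to the robot, and variables do not carry over. Pictures are saved under pics/ and viewed, at most 14 in all, crops included, and the job is handed in when it is done.

Besides the shell and the picture viewer there is one more tool, called after ">>>" in YAML: its name, and indented under it one key for each argument. send_rows: Moves the arm, as the interface text tells. Its arguments: {"type":"object","properties":{"travel":{"type":"array"},"dr":{"type":"array"},"claw":{"type":"array"}},"required":["travel","dr","claw"]}

```bash
mkdir -p pics; cat > h.py <<'E'
import numpy as np, cv2
from station import ctrl
def world(cam,p,P=None):
    P=P or ctrl.camera_params(cam); return np.array(P["R"]).T@(np.array(p)-np.array(P["t"]))
def cloud(cam,d,P=None):
    P=P or ctrl.camera_params(cam); v,u=np.mgrid[:d.shape[0],:d.shape[1]]
    X=np.stack([(u-P["cx"])/P["fx"]*d,(v-P["cy"])/P["fy"]*d,d],-1)
    return (X-np.array(P["t"]))@np.array(P["R"])
def save(n,im): cv2.imwrite(f"pics/{n}.png",cv2.cvtColor(im,cv2.COLOR_RGB2BGR))
E
python3 - <<'E'
from h import *
np.set_printoptions(precision=3,suppress=True)
o=ctrl.get_obs();print(o["clock"],o["ee_pos"],o["eef_rot"],o["grip_width"],o["contact_force"])
ims=[]
for c in("top","side"):
    im,d=ctrl.get_image(c);save(c+"0",im);W=cloud(c,d);np.save(c+"0.npy",W)
    print(c,ctrl.camera_params(c)["t"])
    for n in["can1","charge_tray","ready_tray","station","knob_head","pedal_pad","wrench","driver","jar","mug","tape","hammer"]:
        for r in ctrl.recognise(c,n):
            if r["score"]>.3:print(c,n,round(r["score"],2),world(c,r["at"]))
print(ctrl.get_obs()["clock"])
E
```

```text
0.0 [0.143 0.634 0.221] [-0.     0.111  0.994 -0.001] 0.08690137984967962 [ 0.097 -1.063  0.457]
top [-0.027  0.586  1.496]
top can1 0.84 [0.457 0.123 0.105]
top can1 0.82 [0.452 0.015 0.104]
top can1 0.76 [ 0.442 -0.114  0.113]
top can1 0.67 [ 0.561 -0.054  0.106]
top charge_tray 0.63 [0.501 0.336 0.017]
top ready_tray 0.63 [ 0.516 -0.337  0.009]
top ready_tray 0.55 [ 0.68  -0.093  0.063]
top station 0.69 [ 0.679 -0.019  0.048]
top knob_head 0.66 [ 0.683 -0.096  0.065]
top pedal_pad 0.77 [ 0.682 -0.094  0.061]
top pedal_pad 0.45 [0.521 0.187 0.003]
top wrench 0.66 [0.522 0.186 0.009]
top driver 0.81 [ 0.544 -0.183  0.022]
top jar 0.92 [0.668 0.35  0.085]
top mug 0.83 [ 0.679 -0.319  0.037]
top tape 0.87 [0.416 0.54  0.059]
top hammer 0.92 [ 0.472 -0.541  0.026]
side [0.558 0.066 1.798]
side can1 0.85 [0.455 0.028 0.087]
side can1 0.73 [ 0.514 -0.341  0.014]
side can1 0.64 [ 0.563 -0.037  0.077]
side can1 0.61 [0.457 0.142 0.086]
side can1 0.54 [ 0.447 -0.102  0.084]
side charge_tray 0.97 [0.499 0.332 0.017]
side ready_tray 0.97 [ 0.514 -0.34   0.016]
side ready_tray 0.56 [0.498 0.331 0.013]
side station 0.61 [0.677 0.04  0.061]
side station 0.54 [0.684 0.042 0.138]
side knob_head 0.59 [0.685 0.043 0.14 ]
side knob_head 0.56 [0.457 0.141 0.082]
side pedal_pad 0.54 [ 0.682 -0.091  0.063]
side wrench 0.54 [0.523 0.184 0.011]
side driver 0.46 [ 0.679 -0.089  0.06 ]
side jar 0.6 [0.669 0.375 0.08 ]
side jar 0.59 [0.421 0.546 0.063]
side jar 0.54 [ 0.563 -0.035  0.08 ]
side mug 0.82 [ 0.675 -0.296  0.055]
side tape 0.58 [0.419 0.551 0.061]
side hammer 0.72 [ 0.465 -0.544  0.021]
side hammer 0.6 [0.67  0.376 0.078]
1.3
```

View pics/top0.png

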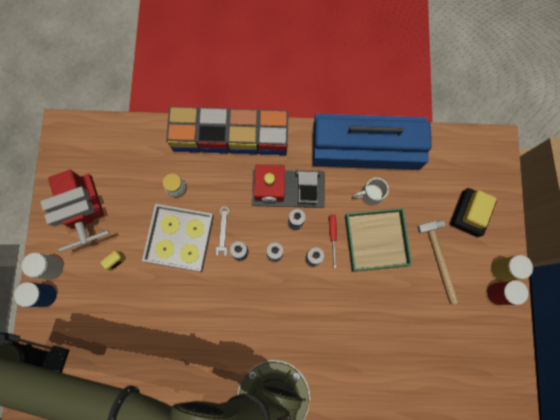

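View pics/side0.png

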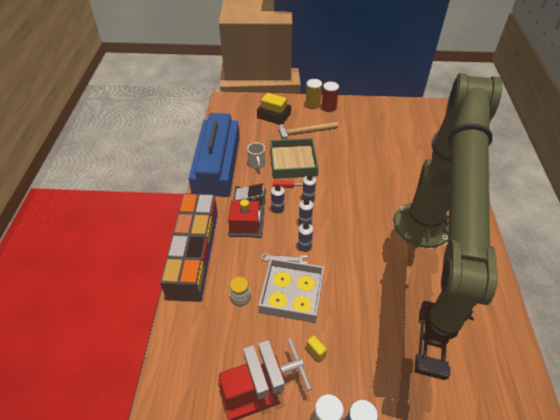

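```bash
cat >> h.py <<'E'
def caps(cam,W,im):
    """black caps: points at z 0.11-0.135, dark"""
    m=((W[...,2]>.112)&(W[...,2]<.135)&(im.max(-1)<90)).astype(np.uint8)
    n,l,s,c=cv2.connectedComponentsWithStats(m)
    return [(s[i,4],*np.round(np.r_[np.median(W[l==i],0)],4),*np.round(c[i])) for i in range(1,n) if s[i,4]>15]
E
python3 - <<'E'
from h import *
np.set_printoptions(precision=4,suppress=True)
for c in("top","side"):
    W=np.load(c+"0.npy");im=cv2.cvtColor(cv2.imread(f"pics/{c}0.png"),4)
    for r in caps(c,W,im):print(c,*r)
    hsv=cv2.cvtColor(im,cv2.COLOR_RGB2HSV)
    def comp(name,m,k=30):
        n,l,s,cc=cv2.connectedComponentsWithStats(m.astype(np.uint8))
        for i in range(1,n):
            if s[i,4]>k:
                p=W[l==i];print(c,name,s[i,4],p.mean(0),(p.min(0)+p.max(0))/2,p.min(0),p.max(0))
    comp("blue",(hsv[...,0]>95)&(hsv[...,0]<130)&(hsv[...,1]>120)&(W[...,2]>.03))
    yel=(hsv[...,0]>18)&(hsv[...,0]<35)&(hsv[...,1]>120)
    comp("knob",yel&(W[...,2]>.1))
    comp("spots",yel&(W[...,2]<.03)&(W[...,2]>.0),15)
    comp("rim",(W[...,2]>.044)&(W[...,2]<.056)&(abs(W[...,1])>.2)&(W[...,0]<.63),60)
E
```

```text
top 275 0.8363 0.2356 0.1145 211.0 133.0
top 315 0.8013 -0.2676 0.1248 366.0 147.0
top 20 0.6684 0.6578 0.1194 75.0 178.0
top 28 0.6077 0.6105 0.1267 87.0 195.0
top 71 0.5517 0.6107 0.1225 84.0 214.0
top 26 0.5688 -0.0561 0.125 297.0 216.0
top 32 0.4583 0.1269 0.1249 238.0 248.0
top 32 0.4585 0.0116 0.1249 274.0 250.0
top 29 0.447 -0.1181 0.1236 316.0 255.0
top 27 0.3594 -0.7032 0.1169 504.0 290.0
top 38 0.3033 0.725 0.116 38.0 293.0
top 24 0.0635 -0.0075 0.1228 278.0 384.0
top blue 5359 [ 0.8235 -0.2907  0.1252] [ 0.6043 -0.2363  0.8063] [ 0.2811 -0.4837  0.0301] [0.9274 0.0111 1.5824]
top blue 32 [0.8068 0.3399 0.0388] [0.8069 0.3399 0.0398] [0.8045 0.3089 0.0301] [0.8093 0.3708 0.0495]
top blue 50 [0.807  0.226  0.0394] [0.8065 0.2305 0.0388] [0.8039 0.1855 0.0302] [0.8091 0.2755 0.0474]
top blue 37 [0.8073 0.1345 0.0383] [0.8074 0.1311 0.039 ] [0.8049 0.0862 0.03  ] [0.8098 0.1759 0.0481]
top blue 47 [0.8073 0.0319 0.0389] [0.8069 0.0331 0.041 ] [ 0.8038 -0.0099  0.0301] [0.8101 0.076  0.052 ]
top blue 260 [0.2974 0.7222 0.0862] [0.2982 0.3776 0.8063] [0.2669 0.0111 0.0301] [0.32
[... 3960 characters left out ...]
0.0772 -1.2092  0.056 ]
side rim 110 [-0.6084 -0.7774  0.0498] [-0.608  -0.7893  0.05  ] [-0.6161 -1.0051  0.044 ] [-0.5999 -0.5735  0.0559]
side rim 108 [ 0.5813 -0.6236  0.0504] [ 0.5818 -0.6358  0.0499] [ 0.535  -0.6904  0.0441] [ 0.6286 -0.5812  0.0557]
side rim 74 [ 0.5532 -0.4182  0.0501] [ 0.551  -0.4183  0.05  ] [ 0.4865 -0.436   0.0441] [ 0.6155 -0.4006  0.056 ]
side rim 118 [ 0.4969 -0.2396  0.05  ] [ 0.5019 -0.2485  0.05  ] [ 0.407  -0.277   0.0441] [ 0.5968 -0.2199  0.056 ]
side rim 148 [0.4864 0.2415 0.0508] [0.4847 0.2527 0.0499] [0.3896 0.2232 0.044 ] [0.5798 0.2822 0.0558]
side rim 193 [0.5057 0.4198 0.0511] [0.5086 0.4053 0.05  ] [0.4116 0.3708 0.044 ] [0.6057 0.4398 0.056 ]
```

The top view shows four sprayers with caps at px (238,248), (274,250), (316,255) and (297,216). The charging tray is at (180,238) on the left and the ready tray at (378,240) on the right. The knob is at (270,180) and the pedal at (308,185), and the side view agrees. I'll move over the leftmost can first.

>>> send_rows:
  travel:
    - [1.58,-2.53,0]
    - [1.58,-2.53,0]
    - [1.58,-2.53,0]
    - [1.58,-2.53,0]
    - [1.58,-2.53,0]
    - [1.58,-2.53,0]
    - [1.58,-2.53,0]
    - [1.58,-2.53,0]
    - [1.58,-2.53,0]
    - [1.58,-2.53,0]
  dr:
    - [0,0,0.0222]
    - [0,0,0.0222]
    - [0,0,0.0222]
    - [0,0,0.0222]
    - [0,0,0.0222]
    - [0,0,0.0222]
    - [0,0,0.0222]
    - [0,0,0.0222]
    - [0,0,0.0222]
    - [0,0,0.0222]
  claw: [1,1,1,1,1,1,1,1,1,1]

```text
clock: 2.13
ee_pos: [0.3016, 0.3798, 0.2228]
eef_rot: [0.0, -0.001, 1.0, 0.0]
contact_force: [0.4, 0.9, 0.2]
grip_width: 0.087
grip_force: 0.0
```

>>> send_rows:
  travel:
    - [1.58,-2.53,0]
    - [1.58,-2.53,0]
    - [1.58,-2.53,0]
    - [1.58,-2.53,0]
    - [1.58,-2.53,0]
    - [1.58,-2.53,0]
    - [1.58,-2.53,0]
    - [1.58,-2.53,0]
    - [1.58,-2.53,0]
    - [1.58,-2.53,0]
  dr:
    - [0,0,0]
    - [0,0,0]
    - [0,0,0]
    - [0,0,0]
    - [0,0,0]
    - [0,0,0]
    - [0,0,0]
    - [0,0,0]
    - [0,0,0]
    - [0,0,0]
  claw: [1,1,1,1,1,1,1,1,1,1]

```text
clock: 2.97
ee_pos: [0.4597, 0.1267, 0.2229]
eef_rot: [0.0, -0.0, 1.0, 0.0]
contact_force: [0.2, -0.4, -0.1]
grip_width: 0.0871
grip_force: 0.0
```

```bash
cat >> h.py <<'E'
def look(cams=("top","side")):
    o=ctrl.get_obs();print("t",round(o["clock"],2),"tcp",np.round(o["ee_pos"],4),"q",np.round(o["eef_rot"],3),"j",np.round(o["q"],2),"w",round(o["grip_width"],4),"gf",round(o["grip_force"],1))
    F=[o["contact_force"]]
    for c in cams:
        P=ctrl.camera_params(c);im,d=ctrl.get_image(c);W=cloud(c,d,P);F.append(ctrl.get_obs()["contact_force"])
        for r in caps(c,W,im):
            if .38<r[1]<.66 and abs(r[2])<.45:print(c,*[float(x) for x in r])
        cv2.imwrite(f"pics/last_{c}.png",im[...,::-1])
    return np.array(F)
def force(n=4):
    F=[]
    for i in range(n):
        ctrl.get_image("wrist");F.append(ctrl.get_obs()["contact_force"])
    print("F",np.round(np.mean(F,0),2),"sd",np.round(np.std(F,0),2))
E
python3 - <<'E'
from h import *
look();force(5)
E
```

```text
t 2.97 tcp [0.4597 0.1267 0.2229] q [ 0. -0.  1.  0.] j [-0.77 -0.07  0.43  1.88  0.03  1.33  1.22] w 0.0871 gf 0.0
top 26.0 0.569 -0.056 0.1244 297.0 216.0
top 31.0 0.4581 0.0103 0.1249 275.0 250.0
top 28.0 0.447 -0.1177 0.1279 316.0 254.0
side 20.0 0.5696 -0.051 0.126 277.0 188.0
side 47.0 0.4572 0.129 0.1232 306.0 226.0
F [-0.19  0.29 -0.15] sd [0.29 0.63 0.27]
```

>>> send_rows:
  travel:
    - [-0.1,0.1,-2.5]
    - [0,0,-2.5]
    - [0,0,-2.5]
    - [0,0,-2.5]
    - [0,0,-2.5]
    - [0,0,-2]
    - [0,0,-1.1]
    - [0,0,0]
    - [0,0,0]
    - [0,0,0]
  dr:
    - [0,0,0]
    - [0,0,0]
    - [0,0,0]
    - [0,0,0]
    - [0,0,0]
    - [0,0,0]
    - [0,0,0]
    - [0,0,0]
    - [0,0,0]
    - [0,0,0]
  claw: [1,1,1,1,1,1,1,1,-1,-1]

```text
clock: 4.15
ee_pos: [0.459, 0.1298, 0.0679]
eef_rot: [0.001, -0.0, 1.0, 0.001]
contact_force: [-0.4, 0.4, 0.0]
grip_width: 0.08
grip_force: 0.0
```

>>> send_rows:
  travel:
    - [0,0,0]
    - [0,0,0]
    - [0,0,0]
    - [0,0,0]
    - [0,0,0]
    - [0,0,0]
    - [0,0,0]
    - [0,0,0]
    - [0,0,0]
    - [0,0,0]
  dr:
    - [0,0,0]
    - [0,0,0]
    - [0,0,0]
    - [0,0,0]
    - [0,0,0]
    - [0,0,0]
    - [0,0,0]
    - [0,0,0]
    - [0,0,0]
    - [0,0,0]
  claw: [-1,-1,-1,-1,-1,-1,-1,-1,-1,-1]

```text
clock: 4.98
ee_pos: [0.4584, 0.1289, 0.067]
eef_rot: [0.0, 0.0, 1.0, 0.0]
contact_force: [-0.6, -2.1, 4.5]
grip_width: 0.0519
grip_force: 30.1
```

>>> send_rows:
  travel:
    - [0,0,1]
    - [0,0,2]
    - [0,0,2.5]
    - [0,0,2.5]
    - [0,0,2.5]
    - [0,0,2.5]
    - [0,0,2]
    - [0,0,1]
    - [0,0,0]
    - [0,0,0]
  dr:
    - [0,0,0]
    - [0,0,0]
    - [0,0,0]
    - [0,0,0]
    - [0,0,0]
    - [0,0,0]
    - [0,0,0]
    - [0,0,0]
    - [0,0,0]
    - [0,0,0]
  claw: [-1,-1,-1,-1,-1,-1,-1,-1,-1,-1]

```text
clock: 5.82
ee_pos: [0.4575, 0.1293, 0.2259]
eef_rot: [-0.0, -0.0, 1.0, 0.0]
contact_force: [-0.4, 0.1, -3.1]
grip_width: 0.0514
grip_force: 30.0
```

```bash
python3 - <<'E'
from h import *
look();force(6)
o=ctrl.get_obs();print(o["wrist_torque"])
# ready tray fit
W=np.load("top0.npy")
m=(W[...,2]>.046)&(W[...,2]<.056)&(W[...,1]<-.2)&(W[...,1]>-.45)&(W[...,0]<.63)&(W[...,0]>.39)
print(cv2.minAreaRect(W[m][:,:2].astype(np.float32)*1000))
m=(W[...,2]>.046)&(W[...,2]<.056)&(W[...,1]>.2)&(W[...,1]<.45)&(W[...,0]<.62)&(W[...,0]>.39)
print(cv2.minAreaRect(W[m][:,:2].astype(np.float32)*1000))
E
```

```text
t 5.82 tcp [0.4575 0.1293 0.2259] q [-0. -0.  1.  0.] j [-0.78 -0.07  0.43  1.87  0.03  1.33  1.21] w 0.0514 gf 30.0
top 26.0 0.5693 -0.0559 0.1254 297.0 216.0
top 31.0 0.4574 0.0103 0.1254 275.0 250.0
top 28.0 0.4475 -0.1183 0.1246 316.0 254.0
side 19.0 0.5696 -0.0519 0.1273 277.0 188.0
F [-0.01 -0.19 -2.59] sd [0.38 0.62 0.41]
[ 0.01590858  0.01502795 -0.01799204]
((516.5480346679688, -330.78729248046875), (193.01568603515625, 194.39154052734375), 7.5346784591674805)
((500.38507080078125, 332.73004150390625), (194.1761016845703, 192.72740173339844), 81.87977600097656)
```

That can weighs about 2.5 N, or 250 g, so it goes in the charging tray on the far-left spot.

>>> send_rows:
  travel:
    - [0.6,1.5,0]
    - [1.1,3.0,0]
    - [1.1,3.0,0]
    - [1.15,3.0,0]
    - [1.15,3.0,0]
    - [1.1,3.0,0]
    - [1.1,3.0,0]
    - [1.0,2.8,0]
    - [0.55,1.5,0]
    - [0,0,0]
  dr:
    - [0,0,0]
    - [0,0,0]
    - [0,0,0]
    - [0,0,0]
    - [0,0,0]
    - [0,0,0]
    - [0,0,0]
    - [0,0,0]
    - [0,0,0]
    - [0,0,0]
  claw: [-1,-1,-1,-1,-1,-1,-1,-1,-1,-1]

```text
clock: 7.05
ee_pos: [0.5456, 0.3723, 0.2247]
eef_rot: [-0.001, -0.003, 1.0, 0.0]
contact_force: [0.1, 1.7, -2.1]
grip_width: 0.0515
grip_force: 30.0
```

>>> send_rows:
  travel:
    - [0,0,-1.5]
    - [0,0,-2.5]
    - [0,0,-2.5]
    - [0,0,-2.5]
    - [0,0,-2]
    - [0,0,-1.5]
    - [0,0,-1]
    - [0,0,-0.6]
    - [0,0,-0.4]
    - [0,0,0]
  dr:
    - [0,0,0]
    - [0,0,0]
    - [0,0,0]
    - [0,0,0]
    - [0,0,0]
    - [0,0,0]
    - [0,0,0]
    - [0,0,0]
    - [0,0,0]
    - [0,0,0]
  claw: [-1,-1,-1,-1,-1,-1,-1,-1,-1,-1]

```text
clock: 7.88
ee_pos: [0.5465, 0.3669, 0.0814]
eef_rot: [-0.0, -0.0, 1.0, -0.0]
contact_force: [-1.1, -0.4, -2.0]
grip_width: 0.0518
grip_force: 30.0
```

>>> send_rows:
  travel:
    - [0,0,-0.1]
    - [0,0,-0.1]
    - [0,0,0]
    - [0,0,0]
    - [0,0,0]
    - [0,0,0]
    - [0,0,0]
    - [0,0,0]
    - [0,0,0]
    - [0,0,0]
  dr:
    - [0,0,0]
    - [0,0,0]
    - [0,0,0]
    - [0,0,0]
    - [0,0,0]
    - [0,0,0]
    - [0,0,0]
    - [0,0,0]
    - [0,0,0]
    - [0,0,0]
  claw: [-1,-1,-1,-1,0.4,0.6,0.6,0.6,0.6,0.6]

```text
clock: 8.72
ee_pos: [0.5466, 0.3672, 0.0798]
eef_rot: [0.0, -0.0, 1.0, 0.0]
contact_force: [0.1, -0.6, 0.3]
grip_width: 0.0692
grip_force: 0.0
```

>>> send_rows:
  travel:
    - [0,0,1.5]
    - [0,0,2.5]
    - [0,0,2.5]
    - [0,0,2.5]
    - [0,0,2.5]
    - [0,0,2.5]
    - [-0.5,-1.5,0]
    - [-1,-3.5,0]
    - [-1,-3.5,0]
    - [-1,-3.5,0]
  dr:
    - [0,0,0]
    - [0,0,0]
    - [0,0,0]
    - [0,0,0]
    - [0,0,0]
    - [0,0,0]
    - [0,0,0]
    - [0,0,0]
    - [0,0,0]
    - [0,0,0]
  claw: [0.6,0.6,0.6,0.6,0.6,0.6,1,1,1,1]

```text
clock: 9.55
ee_pos: [0.511, 0.2459, 0.2196]
eef_rot: [0.0, -0.001, 1.0, -0.0]
contact_force: [0.9, -1.2, 0.2]
grip_width: 0.0847
grip_force: 0.0
```

>>> send_rows:
  travel:
    - [-1,-3.5,0]
    - [-1,-3.5,0]
    - [-1,-3.5,0]
    - [-1,-3.5,0]
    - [-1,-3.5,0]
    - [-0.3,-3,0]
    - [0,-2,0]
    - [0,-1,0]
    - [0,0,0]
    - [0,0,0]
  dr:
    - [0,0,0]
    - [0,0,0]
    - [0,0,0]
    - [0,0,0]
    - [0,0,0]
    - [0,0,0]
    - [0,0,0]
    - [0,0,0]
    - [0,0,0]
    - [0,0,0]
  claw: [1,1,1,1,1,1,1,1,1,1]

```text
clock: 10.38
ee_pos: [0.4587, 0.013, 0.2197]
eef_rot: [0.0, -0.0, 1.0, 0.001]
contact_force: [0.5, 0.4, 0.3]
grip_width: 0.087
grip_force: 0.0
```

```bash
python3 - <<'E'
from h import *
look();force(3)
E
```

```text
t 10.38 tcp [0.4587 0.013  0.2197] q [ 0.    -0.     1.     0.001] j [-0.66 -0.12  0.54  1.92  0.06  1.32  1.43] w 0.087 gf 0.0
top 18.0 0.5697 -0.0589 0.1235 298.0 216.0
top 28.0 0.4471 -0.118 0.1248 316.0 254.0
side 20.0 0.5697 -0.0522 0.1262 277.0 188.0
side 39.0 0.4582 0.0104 0.1239 306.0 201.0
F [0.29 0.42 0.28] sd [0.2  0.26 0.57]
```

>>> send_rows:
  travel:
    - [0,-0.15,-2.5]
    - [0,0,-2.5]
    - [0,0,-2.5]
    - [0,0,-2.5]
    - [0,0,-2.5]
    - [0,0,-1.8]
    - [0,0,-1]
    - [0,0,0]
    - [0,0,0]
    - [0,0,0]
  dr:
    - [0,0,0]
    - [0,0,0]
    - [0,0,0]
    - [0,0,0]
    - [0,0,0]
    - [0,0,0]
    - [0,0,0]
    - [0,0,0]
    - [0,0,0]
    - [0,0,0]
  claw: [1,1,1,1,1,1,1,1,-1,-1]

```text
clock: 11.47
ee_pos: [0.4596, 0.0109, 0.0677]
eef_rot: [0.001, -0.0, 1.0, 0.0]
contact_force: [-0.0, 0.5, 0.9]
grip_width: 0.0798
grip_force: 0.0
```

>>> send_rows:
  travel:
    - [0,0,0]
    - [0,0,0]
    - [0,0,0]
    - [0,0,0]
    - [0,0,0]
    - [0,0,0]
    - [0,0,0]
    - [0,0,0]
    - [0,0,0]
    - [0,0,0]
  dr:
    - [0,0,0]
    - [0,0,0]
    - [0,0,0]
    - [0,0,0]
    - [0,0,0]
    - [0,0,0]
    - [0,0,0]
    - [0,0,0]
    - [0,0,0]
    - [0,0,0]
  claw: [-1,-1,-1,-1,-1,-1,-1,-1,-1,-1]

```text
clock: 12.3
ee_pos: [0.4588, 0.0107, 0.067]
eef_rot: [0.0, -0.0, 1.0, 0.0]
contact_force: [-1.1, 1.6, 5.1]
grip_width: 0.0513
grip_force: 30.0
```

>>> send_rows:
  travel:
    - [0,0,1]
    - [0,0,2]
    - [0,0,2.5]
    - [0,0,2.5]
    - [0,0,2.5]
    - [0,0,2.5]
    - [0,0,2]
    - [0,0,1]
    - [0,0,0]
    - [0,0,0]
  dr:
    - [0,0,0]
    - [0,0,0]
    - [0,0,0]
    - [0,0,0]
    - [0,0,0]
    - [0,0,0]
    - [0,0,0]
    - [0,0,0]
    - [0,0,0]
    - [0,0,0]
  claw: [-1,-1,-1,-1,-1,-1,-1,-1,-1,-1]

```text
clock: 13.13
ee_pos: [0.4579, 0.0104, 0.2257]
eef_rot: [-0.001, -0.0, 1.0, -0.0]
contact_force: [-0.7, 0.6, -4.0]
grip_width: 0.0518
grip_force: 30.0
```

```bash
sed -i 's/<.135)/<.147)/' h.py; python3 - <<'E'
from h import *
look();force(8)
E
```

```text
t 13.13 tcp [0.4579 0.0104 0.2257] q [-0.001 -0.     1.    -0.   ] j [-0.67 -0.13  0.55  1.91  0.07  1.34  1.43] w 0.0518 gf 30.0
top 34.0 0.546 0.3638 0.1384 162.0 218.0
top 28.0 0.4473 -0.1181 0.1242 316.0 254.0
side 20.0 0.5698 -0.0503 0.126 277.0 188.0
side 31.0 0.5472 0.3693 0.1381 277.0 280.0
F [-0.1  -0.29 -4.36] sd [0.61 0.49 0.24]
```

This one is about 4.4 N, or 445 g, so it goes in the ready tray on the far-right slot.

>>> send_rows:
  travel:
    - [0.4,-1.5,0]
    - [0.8,-3,0]
    - [1,-3.5,0]
    - [1,-3.5,0]
    - [1,-3.5,0]
    - [1,-3.5,0]
    - [1,-3.5,0]
    - [1,-3.5,0]
    - [1,-3.5,0]
    - [0.8,-3,0]
  dr:
    - [0,0,0]
    - [0,0,0]
    - [0,0,0]
    - [0,0,0]
    - [0,0,0]
    - [0,0,0]
    - [0,0,0]
    - [0,0,0]
    - [0,0,0]
    - [0,0,0]
  claw: [-1,-1,-1,-1,-1,-1,-1,-1,-1,-1]

```text
clock: 14.47
ee_pos: [0.5492, -0.3115, 0.2262]
eef_rot: [-0.0, -0.0, 1.0, -0.001]
contact_force: [0.4, -0.1, -3.5]
grip_width: 0.0514
grip_force: 30.0
```

>>> send_rows:
  travel:
    - [0.8,-3,0]
    - [0.5,-2,0]
    - [0.2,-0.8,0]
    - [0,0,-2]
    - [0,0,-3]
    - [0,0,-3]
    - [0,0,-3]
    - [0,0,-2]
    - [0,0,-1]
    - [0,0,-0.5]
  dr:
    - [0,0,0]
    - [0,0,0]
    - [0,0,0]
    - [0,0,0]
    - [0,0,0]
    - [0,0,0]
    - [0,0,0]
    - [0,0,0]
    - [0,0,0]
    - [0,0,0]
  claw: [-1,-1,-1,-1,-1,-1,-1,-1,-1,-1]

```text
clock: 15.3
ee_pos: [0.5631, -0.3655, 0.0795]
eef_rot: [-0.001, -0.001, 1.0, 0.001]
contact_force: [-0.5, 0.0, -4.1]
grip_width: 0.0511
grip_force: 30.0
```

>>> send_rows:
  travel:
    - [0,0,0]
    - [0,0,-0.1]
    - [0,0,0]
    - [0,0,0]
    - [0,0,0]
    - [0,0,0]
    - [0,0,0]
    - [0,0,0]
    - [0,0,0]
    - [0,0,0]
  dr:
    - [0,0,0]
    - [0,0,0]
    - [0,0,0]
    - [0,0,0]
    - [0,0,0]
    - [0,0,0]
    - [0,0,0]
    - [0,0,0]
    - [0,0,0]
    - [0,0,0]
  claw: [-1,-1,-1,-1,0.4,0.6,0.6,0.6,0.6,0.6]

```text
clock: 16.13
ee_pos: [0.5637, -0.3675, 0.0809]
eef_rot: [0.0, -0.0, 1.0, -0.0]
contact_force: [-0.7, -0.3, 0.3]
grip_width: 0.0689
grip_force: 0.0
```

>>> send_rows:
  travel:
    - [0,0,1.5]
    - [0,0,2.5]
    - [0,0,2.5]
    - [0,0,2.5]
    - [0,0,2.5]
    - [0,0,2.5]
    - [-0.6,1.4,0]
    - [-1.5,3.2,0]
    - [-1.5,3.2,0]
    - [-1.5,3.2,0]
  dr:
    - [0,0,0]
    - [0,0,0]
    - [0,0,0]
    - [0,0,0]
    - [0,0,0]
    - [0,0,0]
    - [0,0,0]
    - [0,0,0]
    - [0,0,0]
    - [0,0,0]
  claw: [0.6,0.6,0.6,0.6,0.6,0.6,1,1,1,1]

```text
clock: 16.97
ee_pos: [0.5116, -0.2571, 0.2213]
eef_rot: [0.0, 0.001, 1.0, -0.0]
contact_force: [1.2, 0.5, 1.5]
grip_width: 0.0847
grip_force: 0.0
```

>>> send_rows:
  travel:
    - [-1.5,3.2,0]
    - [-1.5,3.2,0]
    - [-1.5,3.2,0]
    - [-1.2,2.6,0]
    - [-0.7,1.6,0]
    - [0,0,0]
    - [0,0,0]
    - [0,0,0]
    - [0,0,0]
    - [0,0,0]
  dr:
    - [0,0,0]
    - [0,0,0]
    - [0,0,0]
    - [0,0,0]
    - [0,0,0]
    - [0,0,0]
    - [0,0,0]
    - [0,0,0]
    - [0,0,0]
    - [0,0,0]
  claw: [1,1,1,1,1,1,1,1,1,1]

```text
clock: 17.8
ee_pos: [0.4487, -0.1208, 0.2207]
eef_rot: [-0.0, 0.001, 1.0, -0.0]
contact_force: [0.4, -0.0, 0.5]
grip_width: 0.0869
grip_force: 0.0
```

```bash
python3 - <<'E'
from h import *
look();force(3)
E
```

```text
t 17.8 tcp [ 0.4487 -0.1208  0.2207] q [-0.     0.001  1.    -0.   ] j [-0.6  -0.14  0.75  1.91  0.1   1.33  1.69] w 0.0869 gf 0.0
top 26.0 0.5688 -0.0559 0.1251 297.0 216.0
top 34.0 0.5462 0.3646 0.1366 162.0 218.0
top 32.0 0.5647 -0.3648 0.1371 396.0 220.0
side 35.0 0.4477 -0.1158 0.1253 309.0 177.0
side 20.0 0.5698 -0.0522 0.1261 277.0 188.0
side 31.0 0.5471 0.3707 0.1386 277.0 280.0
F [-0.16  0.1  -0.11] sd [0.4  0.51 0.14]
```

>>> send_rows:
  travel:
    - [-0.1,0.35,-2.5]
    - [0,0,-2.5]
    - [0,0,-2.5]
    - [0,0,-2.5]
    - [0,0,-2.5]
    - [0,0,-1.9]
    - [0,0,-1]
    - [0,0,0]
    - [0,0,0]
    - [0,0,0]
  dr:
    - [0,0,0]
    - [0,0,0]
    - [0,0,0]
    - [0,0,0]
    - [0,0,0]
    - [0,0,0]
    - [0,0,0]
    - [0,0,0]
    - [0,0,0]
    - [0,0,0]
  claw: [1,1,1,1,1,1,1,1,-1,-1]

```text
clock: 18.88
ee_pos: [0.4486, -0.1162, 0.0677]
eef_rot: [0.001, -0.0, 1.0, -0.0]
contact_force: [-0.4, -0.2, 0.6]
grip_width: 0.08
grip_force: 0.0
```

>>> send_rows:
  travel:
    - [0,0,0]
    - [0,0,0]
    - [0,0,0]
    - [0,0,0]
    - [0,0,0]
    - [0,0,0]
    - [0,0,0]
    - [0,0,0]
    - [0,0,0]
    - [0,0,0]
  dr:
    - [0,0,0]
    - [0,0,0]
    - [0,0,0]
    - [0,0,0]
    - [0,0,0]
    - [0,0,0]
    - [0,0,0]
    - [0,0,0]
    - [0,0,0]
    - [0,0,0]
  claw: [-1,-1,-1,-1,-1,-1,-1,-1,-1,-1]

```text
clock: 19.72
ee_pos: [0.4481, -0.1164, 0.0671]
eef_rot: [0.001, -0.0, 1.0, -0.0]
contact_force: [0.2, -2.5, 5.1]
grip_width: 0.0518
grip_force: 30.0
```

>>> send_rows:
  travel:
    - [0,0,1]
    - [0,0,2]
    - [0,0,2.5]
    - [0,0,2.5]
    - [0,0,2.5]
    - [0,0,2.5]
    - [0,0,2]
    - [0,0,1]
    - [0,0,0]
    - [0,0,0]
  dr:
    - [0,0,0]
    - [0,0,0]
    - [0,0,0]
    - [0,0,0]
    - [0,0,0]
    - [0,0,0]
    - [0,0,0]
    - [0,0,0]
    - [0,0,0]
    - [0,0,0]
  claw: [-1,-1,-1,-1,-1,-1,-1,-1,-1,-1]

```text
clock: 20.55
ee_pos: [0.4469, -0.1154, 0.2258]
eef_rot: [-0.001, -0.0, 1.0, 0.0]
contact_force: [0.8, -0.7, -4.2]
grip_width: 0.0514
grip_force: 29.9
```

```bash
python3 - <<'E'
from h import *
look();force(8)
E
```

```text
t 20.55 tcp [ 0.4469 -0.1154  0.2258] q [-0.001 -0.     1.     0.   ] j [-0.62 -0.15  0.75  1.91  0.1   1.34  1.67] w 0.0514 gf 29.9
top 26.0 0.5691 -0.0561 0.1235 297.0 216.0
top 34.0 0.546 0.3651 0.1369 162.0 218.0
top 33.0 0.5447 -0.3794 0.1365 400.0 226.0
side 20.0 0.5697 -0.0514 0.1272 277.0 188.0
side 32.0 0.5461 0.3713 0.1385 278.0 280.0
F [-0.02 -0.02 -3.19] sd [0.88 0.57 0.29]
```

The can in the ready tray was nudged to (0.545, -0.379) but still stands inside. The can in the gripper is about 3.2 N, or 325 g, so either tray will do. I'll use the ready tray's near-left slot.

>>> send_rows:
  travel:
    - [0.2,-1.5,0]
    - [0.4,-3,0]
    - [0.4,-3.2,0]
    - [0.4,-3.2,0]
    - [0.4,-3.2,0]
    - [0.3,-2.4,0]
    - [0.2,-1.2,0]
    - [0,0,-1]
    - [0,0,-2.5]
    - [0,0,-2.5]
  dr:
    - [0,0,0]
    - [0,0,0]
    - [0,0,0]
    - [0,0,0]
    - [0,0,0]
    - [0,0,0]
    - [0,0,0]
    - [0,0,0]
    - [0,0,0]
    - [0,0,0]
  claw: [-1,-1,-1,-1,-1,-1,-1,-1,-1,-1]

```text
clock: 21.88
ee_pos: [0.4713, -0.2922, 0.1658]
eef_rot: [0.001, -0.0, 1.0, 0.0]
contact_force: [-0.3, 0.3, -4.2]
grip_width: 0.0517
grip_force: 30.0
```

>>> send_rows:
  travel:
    - [0,0,-2.5]
    - [0,0,-2.5]
    - [0,0,-1.8]
    - [0,0,-1]
    - [0,0,-0.5]
    - [0,0,-0.3]
    - [0,0,0]
    - [0,0,0]
    - [0,0,0]
    - [0,0,0]
  dr:
    - [0,0,0]
    - [0,0,0]
    - [0,0,0]
    - [0,0,0]
    - [0,0,0]
    - [0,0,0]
    - [0,0,0]
    - [0,0,0]
    - [0,0,0]
    - [0,0,0]
  claw: [-1,-1,-1,-1,-1,-1,-1,-1,-1,-1]

```text
clock: 22.72
ee_pos: [0.4712, -0.2932, 0.0815]
eef_rot: [0.001, -0.0, 1.0, -0.0]
contact_force: [-0.0, 0.1, -2.7]
grip_width: 0.0514
grip_force: 30.0
```

>>> send_rows:
  travel:
    - [0,0,-0.1]
    - [0,0,-0.1]
    - [0,0,0]
    - [0,0,0]
    - [0,0,0]
    - [0,0,0]
    - [0,0,0]
    - [0,0,0]
    - [0,0,0]
    - [0,0,0]
  dr:
    - [0,0,0]
    - [0,0,0]
    - [0,0,0]
    - [0,0,0]
    - [0,0,0]
    - [0,0,0]
    - [0,0,0]
    - [0,0,0]
    - [0,0,0]
    - [0,0,0]
  claw: [-1,-1,-1,-1,0.4,0.6,0.6,0.6,0.6,0.6]

```text
clock: 23.55
ee_pos: [0.4705, -0.2929, 0.0786]
eef_rot: [0.0, -0.0, 1.0, 0.0]
contact_force: [-0.8, 0.6, -0.5]
grip_width: 0.0685
grip_force: 0.0
```

>>> send_rows:
  travel:
    - [0,0,1.5]
    - [0,0,2.5]
    - [0,0,2.5]
    - [0,0,2.5]
    - [0,0,2.5]
    - [0,0,2.5]
    - [0.6,1.4,0]
    - [1.3,3.2,0]
    - [1.3,3.2,0]
    - [1.3,3.2,0]
  dr:
    - [0,0,0]
    - [0,0,0]
    - [0,0,0]
    - [0,0,0]
    - [0,0,0]
    - [0,0,0]
    - [0,0,0]
    - [0,0,0]
    - [0,0,0]
    - [0,0,0]
  claw: [0.6,0.6,0.6,0.6,0.6,0.6,1,1,1,1]

```text
clock: 24.38
ee_pos: [0.5158, -0.182, 0.219]
eef_rot: [0.001, 0.001, 1.0, 0.0]
contact_force: [0.9, 0.2, -0.6]
grip_width: 0.0846
grip_force: 0.0
```

>>> send_rows:
  travel:
    - [1.3,3.2,0]
    - [1.3,3.2,0]
    - [1.3,3.0,0]
    - [0.9,2.2,0]
    - [0.5,1.3,0]
    - [0,0,0]
    - [0,0,0]
    - [0,0,0]
    - [0,0,0]
    - [0,0,0]
  dr:
    - [0,0,0]
    - [0,0,0]
    - [0,0,0]
    - [0,0,0]
    - [0,0,0]
    - [0,0,0]
    - [0,0,0]
    - [0,0,0]
    - [0,0,0]
    - [0,0,0]
  claw: [1,1,1,1,1,1,1,1,1,1]

```text
clock: 25.22
ee_pos: [0.568, -0.056, 0.2188]
eef_rot: [0.0, 0.002, 1.0, 0.0]
contact_force: [-0.1, -0.1, -1.0]
grip_width: 0.0873
grip_force: 0.0
```

```bash
python3 - <<'E'
from h import *
look();force(3)
E
```

```text
t 25.22 tcp [ 0.568  -0.056   0.2188] q [0.    0.002 1.    0.   ] j [-0.71  0.2   0.87  1.69 -0.16  1.33  1.76] w 0.0873 gf 0.0
top 34.0 0.546 0.3637 0.1366 162.0 218.0
top 34.0 0.5466 -0.3777 0.1369 399.0 225.0
top 30.0 0.4704 -0.2941 0.1362 373.0 249.0
side 26.0 0.4683 -0.2941 0.1377 305.0 144.0
side 31.0 0.5693 -0.0521 0.1244 277.0 188.0
side 30.0 0.5472 0.3695 0.1396 277.0 280.0
F [-0.54 -0.21  0.4 ] sd [0.48 0.33 0.16]
```

>>> send_rows:
  travel:
    - [0.1,0.2,-2.5]
    - [0,0,-2.5]
    - [0,0,-2.5]
    - [0,0,-2.5]
    - [0,0,-2.5]
    - [0,0,-1.7]
    - [0,0,-1]
    - [0,0,0]
    - [0,0,0]
    - [0,0,0]
  dr:
    - [0,0,0]
    - [0,0,0]
    - [0,0,0]
    - [0,0,0]
    - [0,0,0]
    - [0,0,0]
    - [0,0,0]
    - [0,0,0]
    - [0,0,0]
    - [0,0,0]
  claw: [1,1,1,1,1,1,1,1,-1,-1]

```text
clock: 26.3
ee_pos: [0.5706, -0.0521, 0.0679]
eef_rot: [0.001, -0.0, 1.0, 0.0]
contact_force: [0.2, 0.3, 0.2]
grip_width: 0.08
grip_force: 0.0
```

>>> send_rows:
  travel:
    - [0,0,0]
    - [0,0,0]
    - [0,0,0]
    - [0,0,0]
    - [0,0,0]
    - [0,0,0]
    - [0,0,0]
    - [0,0,0]
    - [0,0,0]
    - [0,0,0]
  dr:
    - [0,0,0]
    - [0,0,0]
    - [0,0,0]
    - [0,0,0]
    - [0,0,0]
    - [0,0,0]
    - [0,0,0]
    - [0,0,0]
    - [0,0,0]
    - [0,0,0]
  claw: [-1,-1,-1,-1,-1,-1,-1,-1,-1,-1]

```text
clock: 27.13
ee_pos: [0.5701, -0.0531, 0.0673]
eef_rot: [0.001, 0.0, 1.0, -0.001]
contact_force: [0.7, -3.6, 5.2]
grip_width: 0.0518
grip_force: 29.7
```

>>> send_rows:
  travel:
    - [0,0,1]
    - [0,0,2]
    - [0,0,2.5]
    - [0,0,2.5]
    - [0,0,2.5]
    - [0,0,2.5]
    - [0,0,2]
    - [0,0,1]
    - [0,0,0]
    - [0,0,0]
  dr:
    - [0,0,0]
    - [0,0,0]
    - [0,0,0]
    - [0,0,0]
    - [0,0,0]
    - [0,0,0]
    - [0,0,0]
    - [0,0,0]
    - [0,0,0]
    - [0,0,0]
  claw: [-1,-1,-1,-1,-1,-1,-1,-1,-1,-1]

```text
clock: 27.97
ee_pos: [0.5688, -0.0509, 0.2256]
eef_rot: [-0.001, -0.001, 1.0, 0.001]
contact_force: [0.3, -0.7, -4.9]
grip_width: 0.0515
grip_force: 30.2
```

```bash
python3 - <<'E'
from h import *
look();force(8)
E
```

```text
t 27.97 tcp [ 0.5688 -0.0509  0.2256] q [-0.001 -0.001  1.     0.001] j [-0.72  0.2   0.87  1.67 -0.16  1.35  1.75] w 0.0515 gf 30.2
top 34.0 0.5457 0.3648 0.1362 162.0 218.0
top 34.0 0.5469 -0.3777 0.1368 399.0 225.0
top 31.0 0.4695 -0.2931 0.1368 373.0 249.0
side 26.0 0.4682 -0.2937 0.1373 305.0 144.0
side 30.0 0.5473 0.3696 0.1388 277.0 280.0
F [ 0.09 -0.11 -4.11] sd [0.52 0.46 0.68]
```

The last can is about 4.1 N, or 420 g, so it goes in the ready tray on the far-left slot (0.555, -0.283).

>>> send_rows:
  travel:
    - [-0.1,-1.5,0]
    - [-0.2,-3,0]
    - [-0.2,-3.2,0]
    - [-0.2,-3.2,0]
    - [-0.2,-3.2,0]
    - [-0.2,-3.2,0]
    - [-0.2,-3.0,0]
    - [-0.1,-2,0]
    - [0,-0.9,0]
    - [0,0,-1]
  dr:
    - [0,0,0]
    - [0,0,0]
    - [0,0,0]
    - [0,0,0]
    - [0,0,0]
    - [0,0,0]
    - [0,0,0]
    - [0,0,0]
    - [0,0,0]
    - [0,0,0]
  claw: [-1,-1,-1,-1,-1,-1,-1,-1,-1,-1]

```text
clock: 29.3
ee_pos: [0.5555, -0.2878, 0.2182]
eef_rot: [0.001, 0.002, 1.0, -0.002]
contact_force: [-0.7, -0.5, -3.9]
grip_width: 0.0516
grip_force: 30.2
```

>>> send_rows:
  travel:
    - [0,0,-2.5]
    - [0,0,-2.5]
    - [0,0,-2.5]
    - [0,0,-2.5]
    - [0,0,-1.8]
    - [0,0,-1]
    - [0,0,-0.5]
    - [0,0,-0.3]
    - [0,0,0]
    - [0,0,0]
  dr:
    - [0,0,0]
    - [0,0,0]
    - [0,0,0]
    - [0,0,0]
    - [0,0,0]
    - [0,0,0]
    - [0,0,0]
    - [0,0,0]
    - [0,0,0]
    - [0,0,0]
  claw: [-1,-1,-1,-1,-1,-1,-1,-1,-1,-1]

```text
clock: 30.13
ee_pos: [0.5563, -0.284, 0.0816]
eef_rot: [0.001, -0.0, 1.0, -0.0]
contact_force: [0.5, 0.0, -2.9]
grip_width: 0.052
grip_force: 30.2
```

>>> send_rows:
  travel:
    - [0,0,-0.1]
    - [0,0,-0.1]
    - [0,0,0]
    - [0,0,0]
    - [0,0,0]
    - [0,0,0]
    - [0,0,0]
    - [0,0,0]
    - [0,0,0]
    - [0,0,0]
  dr:
    - [0,0,0]
    - [0,0,0]
    - [0,0,0]
    - [0,0,0]
    - [0,0,0]
    - [0,0,0]
    - [0,0,0]
    - [0,0,0]
    - [0,0,0]
    - [0,0,0]
  claw: [-1,-1,-1,-1,0.4,0.6,0.6,0.6,0.6,0.6]

```text
clock: 30.97
ee_pos: [0.5556, -0.2839, 0.0786]
eef_rot: [0.0, -0.0, 1.0, 0.0]
contact_force: [-0.2, 0.9, 0.0]
grip_width: 0.0691
grip_force: 0.0
```

>>> send_rows:
  travel:
    - [0,0,1.5]
    - [0,0,2.5]
    - [0,0,2.5]
    - [0,0,2.5]
    - [0,0,2.5]
    - [0,0,2.5]
    - [0,0,2]
    - [0,1.5,0]
    - [0,3.3,0]
    - [0,3.3,0]
  dr:
    - [0,0,0]
    - [0,0,0]
    - [0,0,0]
    - [0,0,0]
    - [0,0,0]
    - [0,0,0]
    - [0,0,0]
    - [0,0,0]
    - [0,0,0]
    - [0,0,0]
  claw: [0.6,0.6,0.6,0.6,0.6,0.6,0.6,0.6,0.6,0.6]

```text
clock: 31.8
ee_pos: [0.5551, -0.2042, 0.2403]
eef_rot: [0.001, 0.002, 1.0, -0.001]
contact_force: [0.2, 0.4, 0.3]
grip_width: 0.07
grip_force: 0.0
```

>>> send_rows:
  travel:
    - [0.2,3.3,0]
    - [0.5,3.3,0]
    - [0.8,3.3,0]
    - [0.8,3.3,0]
    - [0.8,3.3,0]
    - [0.8,2.5,0]
    - [0.3,1.5,0]
    - [0,0,0]
    - [0,0,0]
    - [0,0,0]
  dr:
    - [0,0,0]
    - [0,0,0]
    - [0,0,0]
    - [0,0,0]
    - [0,0,0]
    - [0,0,0]
    - [0,0,0]
    - [0,0,0]
    - [0,0,0]
    - [0,0,0]
  claw: [0.6,0.6,0.6,0.6,0.6,0.6,0.6,0.6,0.6,0.6]

```text
clock: 32.63
ee_pos: [0.5972, -0.0007, 0.2391]
eef_rot: [0.0, 0.001, 1.0, -0.001]
contact_force: [0.1, -0.1, -0.3]
grip_width: 0.0693
grip_force: 0.0
```

```bash
cat >> h.py <<'E'
def yellow(cam,zmin=.1,zmax=.19):
    P=ctrl.camera_params(cam);im,d=ctrl.get_image(cam);W=cloud(cam,d,P);h=cv2.cvtColor(im,cv2.COLOR_RGB2HSV)
    m=(h[...,0]>18)&(h[...,0]<36)&(h[...,1]>120)&(W[...,2]>zmin)&(W[...,2]<zmax)&(abs(W[...,0]-.68)<.06)&(abs(W[...,1]-.03)<.07)&(d>0)
    p=W[m]
    if len(p)<5: print(cam,"no yellow",len(p));return im,W
    t=p[p[:,2]>p[:,2].max()-.006]
    print(cam,len(p),"top pts",len(t),"mean",t.mean(0).round(4),"mid",((t.min(0)+t.max(0))/2).round(4),"ext",(t.max(0)-t.min(0)).round(4),"zmax",p[:,2].max().round(4))
    return im,W
E
python3 - <<'E'
from h import *
look()
for c in("top","side","wrist"):
    im,W=yellow(c)
save("wrist1",im);np.save("wr1.npy",W)
W=np.load("top0.npy")
m=(W[...,2]>.082)&(W[...,2]<.098)&(abs(W[...,0]-.68)<.1)&(abs(W[...,1]-.03)<.1)
print("console",cv2.minAreaRect(W[m][:,:2].astype(np.float32)*1000),m.sum())
E
```

```text
t 32.63 tcp [ 0.5972 -0.0007  0.2391] q [ 0.     0.001  1.    -0.001] j [-0.76  0.26  0.86  1.59 -0.2   1.38  1.69] w 0.0693 gf 0.0
top 34.0 0.5458 0.3653 0.1363 162.0 218.0
top 30.0 0.5549 -0.2848 0.1362 370.0 222.0
top 33.0 0.5461 -0.3769 0.1367 400.0 225.0
top 31.0 0.4688 -0.2932 0.1388 373.0 249.0
side 22.0 0.5567 -0.2846 0.139 283.0 145.0
side 26.0 0.4683 -0.2928 0.1374 305.0 144.0
side 30.0 0.5472 0.3697 0.138 277.0 280.0
top no yellow 0
side 74 top pts 2 mean [0.6879 0.0382 0.1458] mid [0.6879 0.0382 0.1458] ext [0.0013 0.0203 0.0059] zmax 0.1487
wrist 350 top pts 88 mean [0.6717 0.0359 0.1311] mid [0.6723 0.0358 0.1312] ext [0.0048 0.0215 0.006 ] zmax 0.1342
console ((692.8832397460938, 37.364158630371094), (110.92723083496094, 98.98136138916016), 1.657094955444336) 874
```

View pics/wrist1.png

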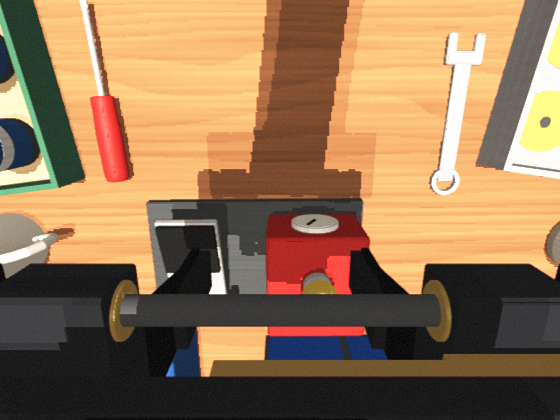

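```bash
python3 - <<'E'
from h import *
for c in("top","side"):
    W=np.load(c+"0.npy");im=cv2.imread(f"pics/{c}0.png");h=cv2.cvtColor(im,cv2.COLOR_BGR2HSV)
    m=(h[...,0]>18)&(h[...,0]<36)&(h[...,1]>120)&(W[...,2]>.1)&(W[...,2]<.16)&(abs(W[...,0]-.68)<.05)&(abs(W[...,1]-.03)<.05)
    p=W[m];t=p[(p[:,2]>.126)&(p[:,2]<.142)]
    print(c,len(p),len(t),t.mean(0).round(4),((t.min(0)+t.max(0))/2).round(4),(t.max(0)-t.min(0)).round(4), cv2.minEnclosingCircle(t[:,:2].astype(np.float32)*1000))
    # pedal pad: dark points in -y half
    m=(W[...,2]>.03)&(W[...,2]<.1)&(abs(W[...,0]-.68)<.1)&(W[...,1]>-.14)&(W[...,1]<-.04)&(im.max(-1)<80)
    p=W[m];print("pad",len(p),p.mean(0).round(4),p.min(0).round(3),p.max(0).round(3),cv2.minAreaRect(p[:,:2].astype(np.float32)*1000))
    A=np.c_[p[:,:2],np.ones(len(p))];k=np.linalg.lstsq(A,p[:,2],rcond=None)[0];print("plane",k.round(3),"z at .68,-.092",(k@[.68,-.092,1]).round(4))
E
```

```text
top 81 73 [0.6869 0.0364 0.133 ] [0.687  0.0352 0.1344] [0.0325 0.029  0.015 ] ((686.4212036132812, 36.042240142822266), 16.893220901489258)
pad 334 [ 0.6809 -0.0987  0.0653] [ 0.633 -0.14   0.031] [ 0.777 -0.053  0.098] ((705.3075561523438, -89.9469223022461), (82.55974578857422, 146.5302734375), 82.8134765625)
plane [-0.089 -0.08   0.118] z at .68,-.092 0.0648
side 74 54 [0.6856 0.0382 0.1342] [0.6865 0.0376 0.1333] [0.0307 0.0354 0.0139] ((689.3516235351562, 37.67384719848633), 19.394588470458984)
pad 195 [ 0.686  -0.0944  0.0669] [ 0.585 -0.14   0.03 ] [ 0.779 -0.04   0.097] ((677.7005615234375, -96.65968322753906), (64.20637512207031, 207.9877471923828), 75.88487243652344)
plane [-0.067 -0.026  0.111] z at .68,-.092 0.0672
```

>>> send_rows:
  travel:
    - [0.5,0.3,0]
    - [1.5,0.7,0]
    - [1.8,0.8,0]
    - [1.8,0.8,0]
    - [1.5,0.7,0]
    - [1,0.4,0]
    - [0.4,0.1,0]
    - [0,0,0]
    - [0,0,0]
    - [0,0,0]
  dr:
    - [0,0,0]
    - [0,0,0]
    - [0,0,0]
    - [0,0,0]
    - [0,0,0]
    - [0,0,0]
    - [0,0,0]
    - [0,0,0]
    - [0,0,0]
    - [0,0,0]
  claw: [0.6,0.6,0.6,0.6,0.6,0.6,0.6,0.6,0.6,0.6]

```text
clock: 33.72
ee_pos: [0.682, 0.0392, 0.2387]
eef_rot: [-0.0, 0.0, 1.0, 0.0]
contact_force: [-0.9, -0.8, -0.2]
grip_width: 0.0694
grip_force: 0.0
```

```bash
python3 - <<'E'
from h import *
print(ctrl.get_obs()["ee_pos"].__repr__())
im,W=yellow("wrist");save("wrist2",im);yellow("side")
E
```

```text
array([0.68200215, 0.03923661, 0.23872994])
wrist 1418 top pts 1241 mean [0.6858 0.0366 0.1344] mid [0.6867 0.0365 0.1339] ext [0.0323 0.0312 0.006 ] zmax 0.1369
side 70 top pts 8 mean [0.6837 0.0457 0.1412] mid [0.6838 0.0431 0.1413] ext [0.0261 0.0188 0.0058] zmax 0.1442
```

View pics/wrist2.png

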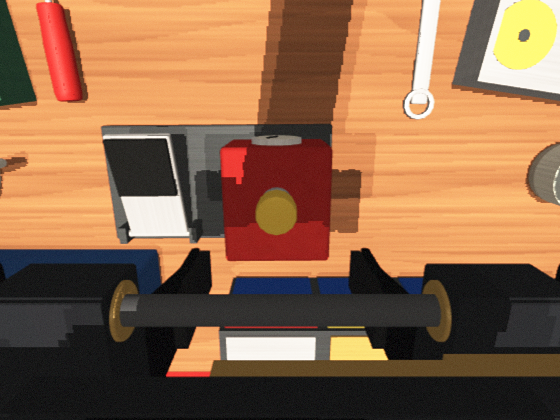

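The wrist view shows the knob at px (276,213), which is (0.6865, 0.0365) with its top at 0.134 m, and the pedal pad at px (140,165). I'll grasp the knob now.

>>> send_rows:
  travel:
    - [0.45,-0.27,-2]
    - [0,0,-2.5]
    - [0,0,-2.5]
    - [0,0,-2.5]
    - [0,0,-2]
    - [0,0,-1.5]
    - [0,0,-0.8]
    - [0,0,0]
    - [0,0,0]
    - [0,0,0]
  dr:
    - [0,0,0]
    - [0,0,0]
    - [0,0,0]
    - [0,0,0]
    - [0,0,0]
    - [0,0,0]
    - [0,0,0]
    - [0,0,0]
    - [0,0,0]
    - [0,0,0]
  claw: [0.6,0.6,0.6,0.6,0.6,0.6,0.6,0.6,0,-1]

```text
clock: 34.65
ee_pos: [0.688, 0.0372, 0.1022]
eef_rot: [0.001, -0.0, 1.0, 0.0]
contact_force: [0.7, -0.7, 1.0]
grip_width: 0.063
grip_force: 0.0
```

>>> send_rows:
  travel:
    - [0,0,0]
    - [0,0,0]
    - [0,0,0]
    - [0,0,0]
    - [0,0,0]
    - [0,0,0]
    - [0,0,0]
    - [0,0,0]
    - [0,0,0]
    - [0,0,0]
  dr:
    - [0,0,0]
    - [0,0,0]
    - [0,0,0]
    - [0,0,0]
    - [0,0,0]
    - [0,0,0]
    - [0,0,0]
    - [0,0,0]
    - [0,0,0]
    - [0,0,0]
  claw: [-1,-1,-1,-1,-1,-1,-1,-1,-1,-1]

```text
clock: 35.48
ee_pos: [0.6873, 0.036, 0.101]
eef_rot: [0.0, 0.0, 1.0, -0.001]
contact_force: [0.0, -5.3, 2.9]
grip_width: 0.0332
grip_force: 30.0
```

>>> send_rows:
  travel:
    - [0,0,0.4]
    - [0,0,0.5]
    - [0,0,0.5]
    - [0,0,0.5]
    - [0,0,0.5]
    - [0,0,0.5]
    - [0,0,0.3]
    - [0,0,0.2]
    - [0,0,0.1]
    - [0,0,0]
  dr:
    - [0,0,0]
    - [0,0,0]
    - [0,0,0]
    - [0,0,0]
    - [0,0,0]
    - [0,0,0]
    - [0,0,0]
    - [0,0,0]
    - [0,0,0]
    - [0,0,0]
  claw: [-1,-1,-1,-1,-1,-1,-1,-1,-1,-1]

```text
clock: 36.32
ee_pos: [0.6872, 0.036, 0.1333]
eef_rot: [0.0, 0.0, 1.0, -0.001]
contact_force: [6.1, -6.8, -9.3]
grip_width: 0.0332
grip_force: 30.0
```

```bash
python3 - <<'E'
from h import *
im,W=yellow("side");o=ctrl.get_obs();print(o["ee_pos"],o["contact_force"],o["grip_width"],o["grip_force"])
E
```

```text
side no yellow 0
[0.68713799 0.03605379 0.13317531] [ 6.0314094  -5.59092953 -9.27138604] 0.03286064095932253 30.002871248871088
```

>>> send_rows:
  travel:
    - [0,0,0.2]
    - [0,0,0.1]
    - [0,0,0.1]
    - [0,0,0]
    - [0,0,0]
    - [0,0,0]
    - [0,0,0]
    - [0,0,0]
    - [0,0,0]
    - [0,0,0]
  dr:
    - [0,0,0]
    - [0,0,0]
    - [0,0,0]
    - [0,0,0]
    - [0,0,0]
    - [0,0,0]
    - [0,0,0]
    - [0,0,0]
    - [0,0,0]
    - [0,0,0]
  claw: [-1,-1,-1,-1,-1,-1,-1,-1,-1,-1]

```text
clock: 37.2
ee_pos: [0.6871, 0.0361, 0.1362]
eef_rot: [-0.0, 0.0, 1.0, -0.002]
contact_force: [7.1, -5.5, -13.9]
grip_width: 0.0334
grip_force: 30.0
```

>>> send_rows:
  travel:
    - [0,0,0.1]
    - [0,0,0]
    - [0,0,0]
    - [0,0,0]
    - [0,0,0]
    - [0,0,0]
    - [0,0,0]
    - [0,0,0]
    - [0,0,0]
    - [0,0,0]
  dr:
    - [0,0,0]
    - [0,0,0]
    - [0,0,0]
    - [0,0,0]
    - [0,0,0]
    - [0,0,0]
    - [0,0,0]
    - [0,0,0]
    - [0,0,0]
    - [0,0,0]
  claw: [-1,-1,-1,-1,-1,-1,-1,-1,-1,-1]

```text
clock: 38.03
ee_pos: [0.6871, 0.0361, 0.1362]
eef_rot: [-0.0, 0.0, 1.0, -0.002]
contact_force: [9.1, -5.8, -17.7]
grip_width: 0.0332
grip_force: 30.0
```

>>> send_rows:
  travel:
    - [0,0,0]
    - [0,0,0]
    - [0,0,-0.3]
    - [0,0,-0.6]
    - [0,0,-0.7]
    - [0,0,-0.7]
    - [0,0,-0.7]
    - [0,0,-0.6]
    - [0,0,-0.3]
    - [0,0,-0.1]
  dr:
    - [0,0,0]
    - [0,0,0]
    - [0,0,0]
    - [0,0,0]
    - [0,0,0]
    - [0,0,0]
    - [0,0,0]
    - [0,0,0]
    - [0,0,0]
    - [0,0,0]
  claw: [-1,-1,-1,-1,-1,-1,-1,-1,-1,-1]

```text
clock: 38.87
ee_pos: [0.6873, 0.036, 0.1009]
eef_rot: [0.0, 0.0, 1.0, -0.001]
contact_force: [-1.8, -4.5, 8.5]
grip_width: 0.0332
grip_force: 30.0
```

>>> send_rows:
  travel:
    - [0,0,0]
    - [0,0,0]
    - [0,0,0]
    - [0,0,0]
    - [0,0,0]
    - [0,0,0]
    - [0,0,0]
    - [0,0,0]
    - [0,0,0]
    - [0,0,0]
  dr:
    - [0,0,0]
    - [0,0,0]
    - [0,0,0]
    - [0,0,0]
    - [0,0,0]
    - [0,0,0]
    - [0,0,0]
    - [0,0,0]
    - [0,0,0]
    - [0,0,0]
  claw: [0,0.4,0.6,0.6,0.6,0.6,0.6,0.6,0.6,0.6]

```text
clock: 39.7
ee_pos: [0.687, 0.0374, 0.1006]
eef_rot: [0.0, -0.0, 1.0, 0.0]
contact_force: [0.3, 0.2, 0.3]
grip_width: 0.0694
grip_force: 0.0
```

>>> send_rows:
  travel:
    - [0,0,1]
    - [0,0,2]
    - [0,0,2.5]
    - [0,0,2.5]
    - [0,0,2.5]
    - [0,0,2]
    - [0,0,1.4]
    - [0,0,0]
    - [0,0,0]
    - [0,0,0]
  dr:
    - [0,0,0]
    - [0,0,0]
    - [0,0,0]
    - [0,0,0]
    - [0,0,0]
    - [0,0,0]
    - [0,0,0]
    - [0,0,0]
    - [0,0,0]
    - [0,0,0]
  claw: [0.6,0.6,0.6,0.6,0.6,0.6,-1,-1,-1,-1]

```text
clock: 40.53
ee_pos: [0.6865, 0.0375, 0.2387]
eef_rot: [-0.001, -0.0, 1.0, 0.0]
contact_force: [0.2, -0.5, 0.1]
grip_width: 0.0505
grip_force: 0.0
```

```bash
python3 - <<'E'
from h import *
look()
im,W=yellow("wrist")
for r in ctrl.recognise("wrist","pedal_pad")[:2]:print(r["score"],world("wrist",r["at"]).round(4))
for nm,f in(("pad",lambda v:v<70),("pedal",lambda v:v>140)):
    m=(W[...,2]>.022)&(W[...,2]<.1)&(W[...,0]>.6)&(W[...,0]<.78)&(W[...,1]>-.15)&(W[...,1]<-.045)&f(im.max(-1))
    n,l,s,c=cv2.connectedComponentsWithStats(m.astype(np.uint8));i=1+s[1:,4].argmax();p=W[l==i]
    A=np.c_[p[:,:2],np.ones(len(p))];k=np.linalg.lstsq(A,p[:,2],rcond=None)[0]
    print(nm,len(p),c[i].round(),p.mean(0).round(4),p.min(0).round(3),p.max(0).round(3),cv2.minAreaRect(p[:,:2].astype(np.float32)*1000),k.round(3))
E
```

```text
t 40.53 tcp [0.6865 0.0375 0.2387] q [-0.001 -0.     1.     0.   ] j [-0.65  0.49  0.81  1.34 -0.35  1.46  1.71] w 0.0505 gf 0.0
top 33.0 0.5456 0.3653 0.1356 162.0 218.0
top 29.0 0.5562 -0.2852 0.136 370.0 221.0
top 31.0 0.5467 -0.3772 0.1364 399.0 225.0
top 29.0 0.4709 -0.2924 0.1377 373.0 248.0
side 20.0 0.5549 -0.2855 0.1386 284.0 145.0
side 23.0 0.4666 -0.2918 0.1394 305.0 144.0
side 30.0 0.5473 0.3698 0.139 277.0 280.0
wrist 1437 top pts 1271 mean [0.6858 0.0366 0.1344] mid [0.6865 0.0368 0.1338] ext [0.0317 0.0318 0.0059] zmax 0.1368
0.73 [ 0.6745 -0.0924  0.0628]
pad 3498 [142. 163.] [ 0.6594 -0.0926  0.0675] [ 0.632 -0.122  0.055] [ 0.69  -0.064  0.077] ((661.1737060546875, -93.27587890625), (57.25741958618164, 58.39445495605469), 0.13379687070846558) [-0.307 -0.007  0.27 ]
pedal 2869 [155. 200.] [ 0.7027 -0.0906  0.0477] [ 0.628 -0.126  0.034] [ 0.742 -0.058  0.073] ((684.3755493164062, -93.23340606689453), (113.62594604492188, 67.9543685913086), 1.5465422868728638) [-0.295 -0.002  0.255]
```

The pad centre is at (0.660, -0.093, 0.067). I'll move there with the fingers shut, descend to just above it, then press.

>>> send_rows:
  travel:
    - [-0.3,-1.5,0]
    - [-0.6,-3,0]
    - [-0.6,-3,0]
    - [-0.6,-3,0]
    - [-0.4,-1.8,0]
    - [-0.15,-0.75,0]
    - [0,0,-1]
    - [0,0,-2]
    - [0,0,-2.5]
    - [0,0,-2.5]
  dr:
    - [0,0,0]
    - [0,0,0]
    - [0,0,0]
    - [0,0,0]
    - [0,0,0]
    - [0,0,0]
    - [0,0,0]
    - [0,0,0]
    - [0,0,0]
    - [0,0,0]
  claw: [-1,-1,-1,-1,-1,-1,-1,-1,-1,-1]

```text
clock: 41.57
ee_pos: [0.6611, -0.0906, 0.158]
eef_rot: [0.0, -0.002, 1.0, 0.001]
contact_force: [1.0, 0.1, 0.3]
grip_width: 0.0006
grip_force: 0.0
```

>>> send_rows:
  travel:
    - [0,0,-2.5]
    - [0,0,-2.5]
    - [0,0,-1.5]
    - [0,0,-1]
    - [0,0,-0.6]
    - [0,0,0]
    - [0,0,0]
    - [0,0,0]
    - [0,0,0]
    - [0,0,0]
  dr:
    - [0,0,0]
    - [0,0,0]
    - [0,0,0]
    - [0,0,0]
    - [0,0,0]
    - [0,0,0]
    - [0,0,0]
    - [0,0,0]
    - [0,0,0]
    - [0,0,0]
  claw: [-1,-1,-1,-1,-1,-1,-1,-1,-1,-1]

```text
clock: 42.4
ee_pos: [0.6612, -0.0933, 0.0797]
eef_rot: [0.001, -0.0, 1.0, 0.0]
contact_force: [0.1, 0.1, -0.6]
grip_width: 0.0007
grip_force: 0.0
```

>>> send_rows:
  travel:
    - [0,0,-0.4]
    - [0,0,-0.4]
    - [0,0,-0.4]
    - [0,0,-0.4]
    - [0,0,-0.4]
    - [0,0,-0.4]
    - [0,0,-0.3]
    - [0,0,-0.2]
    - [0,0,0]
    - [0,0,0]
  dr:
    - [0,0,0]
    - [0,0,0]
    - [0,0,0]
    - [0,0,0]
    - [0,0,0]
    - [0,0,0]
    - [0,0,0]
    - [0,0,0]
    - [0,0,0]
    - [0,0,0]
  claw: [-1,-1,-1,-1,-1,-1,-1,-1,-1,-1]

```text
clock: 43.23
ee_pos: [0.6591, -0.0934, 0.0494]
eef_rot: [-0.002, 0.0, 1.0, 0.0]
contact_force: [-3.6, 1.1, 7.5]
grip_width: 0.0005
grip_force: 3.3
```

>>> send_rows:
  travel:
    - [0,0,-0.2]
    - [0,0,-0.2]
    - [0,0,-0.1]
    - [0,0,0]
    - [0,0,0]
    - [0,0,0]
    - [0,0,0]
    - [0,0,0]
    - [0,0,0]
    - [0,0,0]
  dr:
    - [0,0,0]
    - [0,0,0]
    - [0,0,0]
    - [0,0,0]
    - [0,0,0]
    - [0,0,0]
    - [0,0,0]
    - [0,0,0]
    - [0,0,0]
    - [0,0,0]
  claw: [-1,-1,-1,-1,-1,-1,-1,-1,-1,-1]

```text
clock: 44.07
ee_pos: [0.6594, -0.0935, 0.0471]
eef_rot: [-0.001, 0.0, 1.0, 0.001]
contact_force: [-9.4, 2.0, 18.9]
grip_width: 0.0004
grip_force: 9.6
```

It is at the stop: 18.9 N and no further travel. I'll hold it there, then let it up.

>>> send_rows:
  travel:
    - [0,0,0]
    - [0,0,0]
    - [0,0,0]
    - [0,0,0]
    - [0,0,0]
    - [0,0,0]
    - [0,0,0]
    - [0,0,0]
    - [0,0,0]
    - [0,0,0]
  dr:
    - [0,0,0]
    - [0,0,0]
    - [0,0,0]
    - [0,0,0]
    - [0,0,0]
    - [0,0,0]
    - [0,0,0]
    - [0,0,0]
    - [0,0,0]
    - [0,0,0]
  claw: [-1,-1,-1,-1,-1,-1,-1,-1,-1,-1]

```text
clock: 44.9
ee_pos: [0.6594, -0.0935, 0.0471]
eef_rot: [-0.001, 0.0, 1.0, 0.001]
contact_force: [-9.5, 1.7, 19.0]
grip_width: 0.0008
grip_force: 9.6
```

>>> send_rows:
  travel:
    - [0,0,0.4]
    - [0,0,0.7]
    - [0,0,0.8]
    - [0,0,1]
    - [0,0,1]
    - [0,0,2]
    - [0,0,3]
    - [0,0,3]
    - [0,0,3]
    - [0,0,3]
  dr:
    - [0,0,0]
    - [0,0,0]
    - [0,0,0]
    - [0,0,0]
    - [0,0,0]
    - [0,0,0]
    - [0,0,0]
    - [0,0,0]
    - [0,0,0]
    - [0,0,0]
  claw: [-1,-1,-1,-1,-1,-1,-1,-1,-1,-1]

```text
clock: 45.73
ee_pos: [0.6596, -0.093, 0.2248]
eef_rot: [-0.001, 0.0, 1.0, 0.0]
contact_force: [0.1, -0.2, -0.9]
grip_width: 0.0006
grip_force: 0.0
```

>>> send_rows:
  travel:
    - [-1,0,1]
    - [-2,0,1]
    - [-2,0,1]
    - [-2,0,0]
    - [-2,0,0]
    - [-1,0,0]
    - [0,0,0]
    - [0,0,0]
    - [0,0,0]
    - [0,0,0]
  dr:
    - [0,0,0]
    - [0,0,0]
    - [0,0,0]
    - [0,0,0]
    - [0,0,0]
    - [0,0,0]
    - [0,0,0]
    - [0,0,0]
    - [0,0,0]
    - [0,0,0]
  claw: [-1,-1,-1,-1,-1,-1,-1,-1,-1,-1]

```text
clock: 46.57
ee_pos: [0.561, -0.0929, 0.2534]
eef_rot: [-0.0, -0.0, 1.0, -0.0]
contact_force: [0.4, -0.4, 0.0]
grip_width: 0.0006
grip_force: 0.0
```

```bash
python3 - <<'E'
from h import *
look()
im1=cv2.imread("pics/last_top.png");im2=cv2.imread("pics/last_side.png")
a=cv2.resize(im1[150:300,20:480],None,fx=1.7,fy=1.7);b=cv2.resize(im2[90:330,190:350],None,fx=1.25,fy=1.25)
c=np.zeros((560,790,3),np.uint8);c[:a.shape[0],:a.shape[1]]=a;c[258:258+b.shape[0],:b.shape[1]]=b;cv2.imwrite("pics/end.png",c)
E
```

```text
t 46.57 tcp [ 0.561  -0.0929  0.2534] q [-0. -0.  1. -0.] j [-0.68  0.17  0.9   1.64 -0.14  1.4   1.81] w 0.0006 gf 0.0
top 33.0 0.5464 0.3641 0.1367 162.0 217.0
top 29.0 0.5567 -0.2853 0.1371 370.0 221.0
top 33.0 0.5468 -0.3778 0.1374 400.0 225.0
top 31.0 0.4691 -0.2939 0.1357 373.0 249.0
side 26.0 0.4682 -0.2959 0.1354 305.0 144.0
side 30.0 0.5474 0.3689 0.1387 277.0 280.0
```

View pics/end.png

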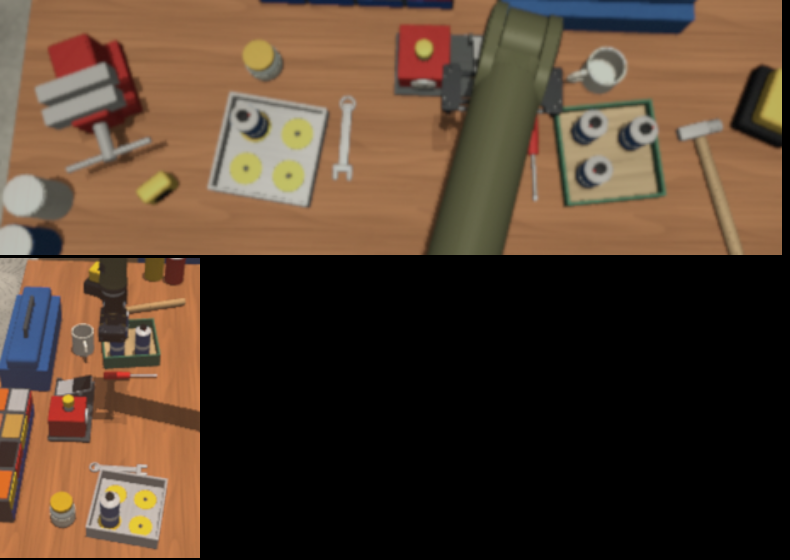

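The end view shows one can upright in the charging tray at px (250,122). Three stand upright in the ready tray at (590,127), (637,132) and (594,172). The bystanders are unmoved, and the arm is clear.

```bash
python3 -c "
from station import ctrl
print(ctrl.sign_off())"
```

```text
the job is handed in; nothing more can be done
None
```

The job is handed in: the 250 g sprayer stands in the charging tray; the 445 g, 420 g and 325 g ones (the last within 50 g, so either tray) stand in the ready tray; then the line was bled and the pedal pressed, each held at its stop for over a second.

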